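# Load the filter slide and index it

### The arm

A 7-joint arm with a two-finger parallel gripper is mounted at the origin on a cart in front of the work surface, level with it; the furniture and walls round the work are solid. World frame = base frame: x ahead of the robot, y to its left, z up, the work surface at z = 0. Lengths are in mm, angles in rad, forces in N, time in s.
With the tool pointing down it reaches from about 400 to 875 mm from the base axis. Payload 19.3 kg.
Tool frame: the origin (TCP) lies at the very end of the fingers, on their centre line; the grasp point (between the pads) lies robot.grip_point_offset behind it (robot.grip_point_offset is the distance from the TCP to the grasp point, in mm); z points along the fingers, y is the line along which they close (so a half turn about z gives the same grasp; the last joint's range is limited). The gripper opens to 85 mm and grips with 20 to 120 N. Pads are 22 mm wide; open, the fingers measure 114 mm over their backs; the gripper's body (76 mm by 85 mm) begins 54 mm behind the grasp point. The pads swing forward as they close: fully open they stand 13 mm farther back than shut.
Start: joints at [1.193, 0.521, -0.036, 1.599, 0.021, 1.021, -0.113], TCP at [189.324, -595.627, 231.291] pointing down, gripper open.
Joint ranges: [-2.91, 2.91], [-0.3, 2.13], [-1.5, 1.42], [0.17, 2.43], [-1.26, 4.41], [0.16, 1.93], [-2.52, 2.52]. Speed limits (rad/s): [1.89, 1.89, 2.39, 2.39, 3.01, 3.01, 3.01].

### API

Orientations are given as a unit quaternion [w, x, y, z].
In Python, from cell import robot gives the robot as it stands.
- The arm moves only by the shell command python3 inch.py [OPENING], which reads ROWS from standard input. ROWS is a JSON list of rows, 1 to 8 of them, each an object with the fields dx, dy, dz (the shift in shares of the most that a row can go, 1 being 50 mm), rz (a turn about the tool's z in rad); a field left out counts as zero; each row shifts and turns the commanded pose from where the row before left it, along the tool's axes as they then stand; what a row does not reach is not made up. A row lasts 1/10 s, in which the tool goes at most 50 mm and 0.15 rad, less where a joint would pass 70% of its speed; a pose out of reach is approached as far as the arm can. OPENING is the finger opening in mm, set as the command begins (- or left out keeps the last). The fingers move at their own pace and stop on an object; the grip force is fixed at half the most. Time passes only in rows, so rows that do not move let the fingers close. It prints the time, the measured TCP pose, the force, the opening and the grip force at its end. Input that does not fit is refused with a message, and nothing moves.
- robot.state(): the state, without advancing time (a new reading comes with each control period).
- robot.camera(name): name is "scene" or "side" or "wrist"; returns a dict with "frame" (420x560x3 uint8, red, green, blue), "camera_matrix" (3x3 intrinsics, pixels), "xyz" and "rotation" of the camera in the world. Camera axes: x right, y up, looking along -z (the intrinsics and any distortion apply to the point x, -y, -z); pixel columns grow to the right and rows downward; lengths in mm; the calibration is good to about 2 mm. A picture is of the moment at which its call begins. There is no depth.
- robot.sign_off(): hands the job in; it is judged then, once.
The state is a dict: "clock": time; "q": joint angles; "joint_vel": joint speeds; "joint_torque": joint torques, N m; "position": TCP position; "eef_rot": TCP orientation; "force": force on the tool from outside, world axes, zero at the start; "wrist_torque": the same for the moment, N m; "finger_gap": finger opening in mm; "grip_force": force on a finger pad.
Only numpy, scipy, OpenCV 4.12 (cv2) and the standard library are available. Lean on these libraries where they do the work, as an engineer would, in place of code of your own. Each camera call takes 0.05 s, during which the arm holds its last target. There are 200 camera calls.

### The job

Load the filter slide: lay the amber filter flat in the pocket of the blue carriage and stack the green filter squarely on top of it. Then take the carriage by its black grip and slide it along the rail, away from its starting end, until the spring ball clicks into the notch of the index strip; do not run it on to the far stop. Leave the beaker, vial and timer alone, and finish still gripping the black grip, with the carriage resting in the notch: do not let go.

Things in the scene. Friction and masses are not known exactly. Their poses are not given: they have to be found in the camera images.
- slide_base: filter slide, fixed to the desk: aluminium base plate 92 x 336 x 10 mm with a steel guide rail along its own y and dark end stops; highest fixed part 32 mm. Origin: centre of its underside. The carriage slides along the base's +y (horizontal); the base stands turned by its yaw.
- stage (a joint): travel of the blue carriage (74 x 150 mm, deck 34 mm above the desk) along the base's +y, in m: starts at 0 to 0.02; 0.150 is the far stop. Friction about 1.5 N. The notch lies somewhere between 0.070 and 0.110, differently each time. Within 4 mm either side of it the ball draws the carriage in with about 3 N; some 15 N along the rail then gets it out again.
- plunger (a joint): how far the 16 mm steel spring ball (under the brass plunger on the robot's side of the carriage) has dropped, in m: below 0.0007 on the dark index strip, about 0.0032 when seated in the strip's notch (10 mm wide, its floor and a small tick beside it yellow).
- pocket (a point): centre of the pocket floor on the carriage's deck (white disc), 34 mm above the desk; it moves with the carriage and its axes are parallel to the base's. The pocket is 55 x 55 mm, sides parallel to the base's x and y, formed by four low corner angles 4 mm high; the middle 33 mm of each side is open for the fingers.
- grip (a point): black grip block fixed upright on the carriage, 18 mm (base x) x 24 mm (base y) x 36 mm high. The point: centre of its underside, on the deck, 34 mm above the desk, so its top is 70 mm above the desk. Its centre lies 86 mm from the pocket's centre, towards the starting end (base -y).
- amber_filter: square filter, dark metal frame 50 x 50 x 10 mm with an amber pane, 60 g, lying flat. Origin: centre of its underside; x and y along its sides.
- green_filter: square filter, dark metal frame 50 x 50 x 10 mm with a green pane, 60 g, lying flat. Origin: centre of its underside; x and y along its sides.
- beaker: bystander: small clear beaker, 53 mm across, 61 mm high, beyond the slide; origin at the centre of its underside
- vial: bystander: amber glass vial with white cap, 28 mm across, 64 mm high, beyond the slide; origin at the centre of its underside
- timer: bystander: white laboratory timer, 60 x 66 x 19 mm, lying on the desk at the right; origin at the centre of its underside

How it is judged (in metres and radians):
On the way, in this order (a step that is already met when the one before it is completed fails the run):
1. the amber filter lies flat in the pocket (horizontal distance between amber_filter and pocket below 0.004 m and z of amber_filter in the frame of pocket between -0.002 and 0.0025 m and angle between amber_filter's own z axis and vertical below 0.06 rad and (angle between the x axis of amber_filter and the x axis of pocket, either way round below 0.12 rad or angle between the x axis of amber_filter and the y axis of pocket, either way round below 0.12 rad)), for 0.2 s.
2. the green filter lies squarely on the amber one, let go (all of step 1 and horizontal distance between green_filter and amber_filter below 0.005 m and z of green_filter in the frame of amber_filter between 0.008 and 0.012 m and angle between green_filter's own z axis and vertical below 0.06 rad and (angle between the x axis of green_filter and the x axis of amber_filter, either way round below 0.12 rad or angle between the x axis of green_filter and the y axis of amber_filter, either way round below 0.12 rad) and contact force between the fingers and green_filter below 0.3 N), for 0.2 s.
3. the carriage is slid until the ball has dropped into the notch (value of joint plunger above 0.0015 m), for 0.1 s.
At the end, for the whole second after the job is handed in: Ball dropped over 1.5 mm into the notch, carriage still, fingers grip the black grip with over 3 N; amber filter flat in the pocket (4 mm, on the floor within 2.5 mm), green flat on it (5 mm, 2 mm in height), both within 0.06 rad of level and 0.12 rad of square, untouched by the robot (all of step 2 and value of joint plunger above 0.0015 m and contact force between the fingers and grip_block above 3 N and not (velocity of joint stage above 0.005 m/s or velocity of joint stage below -0.005 m/s) and contact force between the arm and green_filter below 0.3 N and contact force between each of the arm, the fingers and amber_filter below 0.3 N); the arm keeps its last pose, push and grip.
It fails at once if the carriage is run on to the far stop (value of joint stage above 0.145 m).
It fails at once if the beaker, vial or timer is moved by more than 20 mm or tipped (distance of any of beaker, vial, timer from where it was at the start of the episode above 0.02 m or angle between any of beaker, vial's own z axis and vertical above 0.4 rad).
It also fails if it takes over 72 s, if anything falls off the work surface, if the arm or the gripper's body presses on something with over 40 N, if the wrist force passes 120 N, or if a joint passes its speed limit or range.

## Working session

There is one attempt and no reset: what is moved stays moved. The work goes in short steps, Python scripts to look and compute and a shell command to move; the robot and the scene stay as the last step left them, time stands still between calls to the robot, and variables do not carry over. Pictures are saved under pics/ and viewed, at most 10 in all, crops included, and the job is handed in when it is done.

```bash
ls; mkdir -p pics; python3 - <<'E'
from cell import robot
import cv2, numpy as np
print(robot.state(), robot.grip_point_offset)
for n in ("scene","side"):
    c=robot.camera(n); cv2.imwrite(f"pics/{n}0.png",cv2.cvtColor(c["frame"],cv2.COLOR_RGB2BGR))
    print(n,c["camera_matrix"],c["xyz"],c["rotation"],c.keys())
E
```

```text
cell.py
inch.py
pics
{'clock': 0.0, 'q': array([ 1.19283798,  0.52199193, -0.0363424 ,  1.59998496,  0.0211932 ,
        1.02106454, -0.11279344]), 'joint_vel': array([-1.79497414e-04, -3.18850669e-04,  1.50613362e-05,  6.04785251e-04,
        2.49468258e-04,  1.87239571e-03, -8.27830576e-04]), 'joint_torque': array([ 1.28982309e-03, -9.27102041e+01,  1.98053330e+00, -3.69934130e+01,
        1.80638098e-02,  8.04210606e-03,  3.72427814e-05]), 'position': array([ 189.20843942, -595.34128885,  230.74755873]), 'eef_rot': array([-5.20264041e-04,  9.88183373e-01,  1.53275369e-01, -1.11513796e-04]), 'force': array([0.65278655, 0.05924813, 1.77556943]), 'wrist_torque': array([ 0.03175115,  0.05844328, -0.00563024]), 'grip_force': 0.0, 'finger_gap': 85.558404443243} 18.700000000000003
scene [[429.19494229   0.         282.26001443]
 [  0.         429.19494229 208.77027549]
 [  0.           0.           1.        ]] [119.14202378 755.37589343 651.10464299] [-0.21032479 -0.11509384  0.45912587  0.85540653] dict_keys(['frame', 'camera_matrix', 'xyz', 'rotation'])
side [[412.29695482   0.         280.6927238 ]
 [  0.         412.29695482 209.09044619]
 [  0.           0.           1.        ]] [237.26581494 945.08927318 538.48747142] [-0.11692565 -0.08663679  0.52211482  0.84036812] dict_keys(['frame', 'camera_matrix', 'xyz', 'rotation'])
```

View pics/scene0.png

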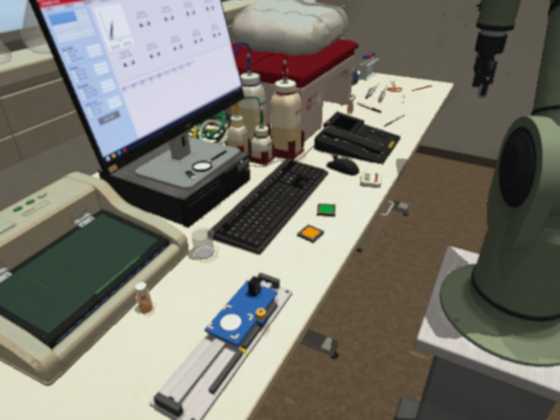

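View pics/side0.png

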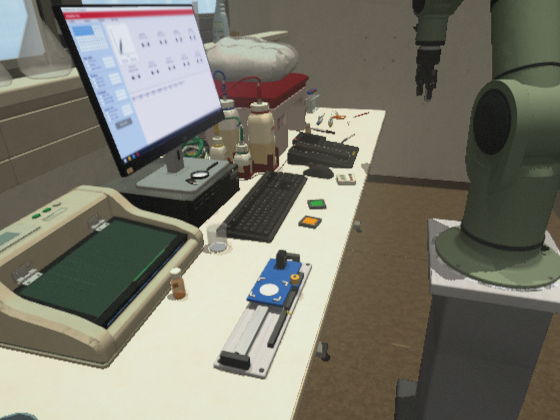

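Scene: carriage pocket disc at about (230,322), grip (254,285), amber filter (311,233), green (327,210), beaker (203,245), vial (144,298), timer (371,180). In the side view the disc is at (269,290), amber (310,222) and green (317,203). Next I'll segment these in both cameras.

```bash
cat > h.py <<'E'
import numpy as np, cv2
from cell import robot
from scipy.spatial.transform import Rotation as R
def rot(q): return R.from_quat(np.roll(q,-1))
def w2p(c,P):
    p=rot(c["rotation"]).inv().apply(np.atleast_2d(P)-c["xyz"])*[1,-1,-1]
    p=p@c["camera_matrix"].T; return p[:,:2]/p[:,2:]
def p2w(c,uv,z):
    uv=np.atleast_2d(uv); d=np.c_[uv,np.ones(len(uv))]@np.linalg.inv(c["camera_matrix"]).T
    d=rot(c["rotation"]).apply(d*[1,-1,-1]); return c["xyz"]+d*((z-c["xyz"][2])/d[:,2])[:,None]
RNG={"amber":((10,150,120),(25,255,255)),"green":((50,130,70),(80,255,255)),"blue":((100,150,60),(125,255,255)),"white":((0,0,170),(180,60,255)),"yellow":((22,120,120),(35,255,255))}
def mask(c,name): return cv2.inRange(cv2.cvtColor(c["frame"],cv2.COLOR_RGB2HSV),*map(np.array,RNG[name]))
def blobs(m,amin=15):
    n,l,s,ce=cv2.connectedComponentsWithStats(m)
    return [(s[i,4],ce[i].round(1),l==i) for i in range(1,n) if s[i,4]>=amin]
def rect(c,m,z):
    "min-area rectangle of mask projected on plane z: centre, size, angle"
    v,u=np.nonzero(m); return cv2.minAreaRect(p2w(c,np.c_[u,v],z)[:,:2].astype(np.float32))
E
python3 - <<'E'
from h import *
for n in ("scene","side"):
    c=robot.camera(n)
    for k,z in (("amber",9),("green",9),("blue",34)):
        for a,ce,m in blobs(mask(c,k)):
            if ce[0]<200 or ce[1]<150: continue
            print(n,k,a,ce,p2w(c,ce,z)[0,:2].round(1),rect(c,m,z))
            if k=="blue":
                # white disc: hole inside the blue deck
                f=cv2.drawContours(np.zeros(m.shape,np.uint8),[cv2.convexHull(np.argwhere(m)[:,::-1].astype(np.int32))],-1,255,-1)
                for a2,c2,m2 in blobs(f&mask(c,"white")): print("  disc",a2,c2,p2w(c,c2,34)[0,:2].round(1),rect(c,m2,34))
E
```

```text
scene amber 130 [310.3 232. ] [461.5 -41.2] ((461.93157958984375, -41.37590026855469), (37.416202545166016, 36.83298873901367), 79.60624694824219)
scene amber 48 [260.8 312.9] [436.5 248.8] ((436.1655578613281, 248.84619140625), (16.053016662597656, 15.776236534118652), 27.540342330932617)
scene green 86 [326.  208.5] [ 468.3 -157.9] ((468.46832275390625, -158.05796813964844), (32.66889572143555, 33.550716400146484), 22.22484588623047)
scene blue 1427 [243.  311.8] [455.7 281.8] ((450.7126159667969, 278.6654357910156), (149.11949157714844, 85.49507141113281), 89.97734832763672)
  disc 275 [230.2 321.8] [463.7 313.9] ((463.84124755859375, 313.24798583984375), (38.88155746459961, 37.39064407348633), 82.9195327758789)
  disc 16 [250.4 316.1] [437.5 284.5] ((437.32421875, 284.735107421875), (6.888047695159912, 13.17526626586914), 42.0778694152832)
  disc 15 [234.9 335.9] [437.9 337.6] ((437.659912109375, 337.7882995605469), (12.997056007385254, 5.740170955657959), 51.09786605834961)
side amber 75 [309.6 220.4] [461.8 -38.4] ((461.86724853515625, -38.837974548339844), (33.47230911254883, 34.84604263305664), 78.6855239868164)
side amber 30 [294.5 277.2] [433.4 229.1] ((433.607421875, 228.35935974121094), (15.325823783874512, 14.847298622131348), 14.771854400634766)
side green 45 [316.4 202.5] [ 468.2 -156. ] ((468.070068359375, -156.15908813476562), (32.855709075927734, 21.16700553894043), 13.79206657409668)
side blue 950 [274.8 281.7] [459.1 288.3] ((459.78179931640625, 281.69293212890625), (70.47537994384766, 147.87925720214844), 0.3483639061450958)
  disc 185 [268.5 289.3] [463.6 315.8] ((462.8478088378906, 315.8450622558594), (36.60006332397461, 35.644325256347656), 14.9503755569458)
```

Consistent between cameras to about 3 mm: amber ≈ (462,-40), green ≈ (468,-157), pocket ≈ (464,315). I'll go above the filters and refine with the wrist camera.

The rows are not in the units I measure in: shifts go in shares of 50 mm. I convert before sending: 33 mm is 0.66, -2 mm is -0.04.

```bash
echo '[{"dx": 0.66,"dy": -0.56,"dz": -0.04},{"dx": 0.66,"dy": -0.56,"dz": -0.04},{"dx": 0.66,"dy": -0.56,"dz": -0.04},{"dx": 0.66,"dy": -0.56,"dz": -0.04},{"dx": 0.66,"dy": -0.56,"dz": -0.04},{"dx": 0.66,"dy": -0.56,"dz": -0.04},{"dx": 0.66,"dy": -0.56,"dz": -0.04},{"dx": 0.66,"dy": -0.56,"dz": -0.04}]' | python3 inch.py; echo '[{"dx": 0.66,"dy": -0.56,"dz": -0.04},{"dx": 0.66,"dy": -0.56,"dz": -0.04},{"dx": 0.66,"dy": -0.56,"dz": -0.04},{"dx": 0.4,"dy": -0.4},{},{},{}]' | python3 inch.py
python3 - <<'E'
from h import *
c=robot.camera("wrist"); cv2.imwrite("pics/w1.png",cv2.cvtColor(c["frame"],cv2.COLOR_RGB2BGR))
print(c,robot.state()["q"])
E
```

```text
clock: 1.0
position: [373.7, -300.6, 247.5]
eef_rot: [0.0, 0.988, 0.153, 0.0]
force: [0.2, -0.3, 0.2]
finger_gap: 85.8
grip_force: 0.0
clock: 1.7
position: [454.5, -168.0, 253.2]
eef_rot: [0.0, 0.988, 0.153, -0.0]
force: [0.1, -0.8, 0.1]
finger_gap: 84.9
grip_force: 0.0
{'frame': array([[[223, 228, 202],
        [223, 227, 202],
        [223, 228, 202],
        ...,
        [ 79,  67,  46],
        [ 80,  70,  46],
        [ 79,  67,  42]],

       [[223, 229, 204],
        [222, 228, 202],
        [222, 228, 202],
        ...,
        [ 78,  65,  41],
        [ 79,  65,  41],
        [ 77,  65,  41]],

       [[222, 229, 204],
        [223, 229, 204],
        [223, 229, 205],
        ...,
        [ 78,  65,  41],
        [ 77,  64,  40],
        [ 78,  67,  42]],

       ...,

       [[ 18,  19,  17],
        [ 16,  17,  15],
        [ 18,  17,  19],
        ...,
        [ 16,  18,  17],
        [ 12,  16,  13],
        [ 13,  14,  13]],

       [[ 13,  15,  14],
        [ 10,  18,  16],
        [ 13,  12,  13],
        ...,
        [ 14,  18,  17],
        [ 15,  17,  14],
        [  7,  11,   8]],

       [[  7,  12,   6],
        [ 15,  18,  15],
        [ 15,  14,  17],
        ...,
        [ 13,  15,  15],
        [ 13,  13,   9],
        [  9,  11,  10]]], shape=(420, 560, 3), dtype=uint8), 'camera_matrix': array([[292.50537424,   0.        , 276.84817526],
       [  0.        , 292.50537424, 206.43215385],
       [  0.        ,   0.        ,   1.        ]]), 'xyz': array([ 534.25167277, -141.82728689,  394.551253  ]), 'rotation': array([ 0.79562807, -0.13350484,  0.09740431, -0.58280771])} [ 0.42560132  0.27969194 -0.23720125  1.92428693  0.08042297  0.94683949
 -1.11446   ]
```

View pics/w1.png

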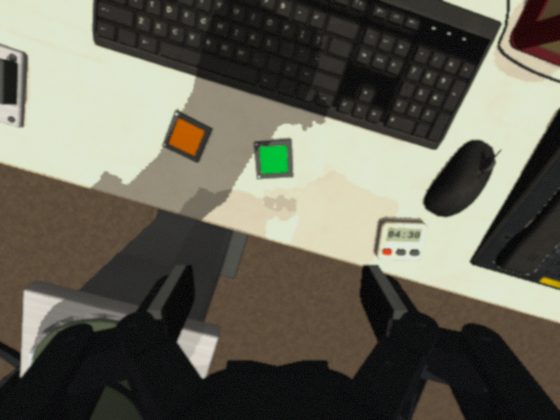

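The wrist picture shows the amber pane at (187,138), the green pane at (274,158) and the timer at (402,240); the fingers are open at the bottom. Measuring the filters:

```bash
cat >> h.py <<'E'
def pane(c,name,z=10):
    "dark frame + pane: centre and yaw (mod 90deg) from pane, at plane z"
    b=max(blobs(mask(c,name)),key=lambda t:t[0]); r=rect(c,b[2],z)
    return b[0],b[1],np.round(r[0],1),np.round(r[1],1),round((r[2]+45)%90-45,1), p2w(c,b[1],z)[0].round(1)
def yaw(s): x=rot(s["eef_rot"]).apply([1,0,0]); return np.arctan2(x[1],x[0])
def go(target,yw):
    "first turn (rad), then shift in the turned tool frame"
    s=robot.state(); y0=yaw(s); t=y0-yw; t=(t+np.pi)%(2*np.pi)-np.pi
    d=np.array(target)-s["position"]; cx,sx=np.cos(yw),np.sin(yw)
    f=lambda w:np.round([d[0]*np.cos(w)+d[1]*np.sin(w),d[0]*np.sin(w)-d[1]*np.cos(w),-d[2]],1)
    print("yaw",round(y0,3),"turn",round(t,3),"shift after turn",f(yw),"shift before turn",f(y0))
E
sed -i 's/"amber":((10,150,120)/"amber":((5,150,90)/' h.py
python3 - <<'E'
from h import *
c=robot.camera("wrist")
for k in ("amber","green"): print(k,pane(c,k))
print(yaw(robot.state()))
E
```

```text
amber (np.int32(871), array([186. , 136.7]), array([462.7, -42.3]), array([37.6, 37.2]), -9.3, array([463.1, -42.3,  10. ]))
green (np.int32(764), array([273.4, 159.1]), array([ 469.1, -158. ]), array([36.5, 36.4]), 20.2, array([ 469.4, -157.9,   10. ]))
0.30605958670856565
```

```bash
python3 - <<'E'
from h import *
go([463,-42.3,60],np.deg2rad(-9.3))
E
```

```text
yaw 0.306 turn 0.468 shift after turn [ -11.9 -125.4  193.3] shift before turn [  46.  -117.3  193.3]
```

```bash
echo '[{"rz": 0.117},{"rz": 0.117},{"rz": 0.117},{"rz": 0.117},{"dx": -0.08,"dy": -0.84,"dz": 0.4},{"dx": -0.08,"dy": -0.84,"dz": 0.4},{"dx": -0.08,"dy": -0.828,"dz": 0.4},{"dz": 0.8}]' | python3 inch.py 62; echo '[{"dz": 0.8},{"dz": 0.6},{"dz": 0.2},{},{}]' | python3 inch.py
python3 - <<'E'
from h import *
c=robot.camera("wrist"); cv2.imwrite("pics/w2.png",cv2.cvtColor(c["frame"],cv2.COLOR_RGB2BGR))
print(pane(c,"amber")); go([463,-42.3,4],np.deg2rad(-9.3))
E
```

```text
clock: 2.6
position: [464.8, -37.1, 154.2]
eef_rot: [-0.001, 0.997, -0.078, 0.002]
force: [2.1, -1.3, -0.9]
finger_gap: 62.1
grip_force: 0.0
clock: 3.1
position: [463.7, -41.7, 74.4]
eef_rot: [-0.0, 0.997, -0.08, 0.001]
force: [-0.1, 0.9, -0.2]
finger_gap: 62.0
grip_force: 0.0
(np.int32(2081), array([278., 222.]), array([463.2, -41.5]), array([36.7, 36.6]), -9.7, array([464., -42.,  10.]))
yaw -0.161 turn 0.001 shift after turn [-0.8  0.8 70.7] shift before turn [-0.8  0.8 70.7]
```

View pics/w2.png

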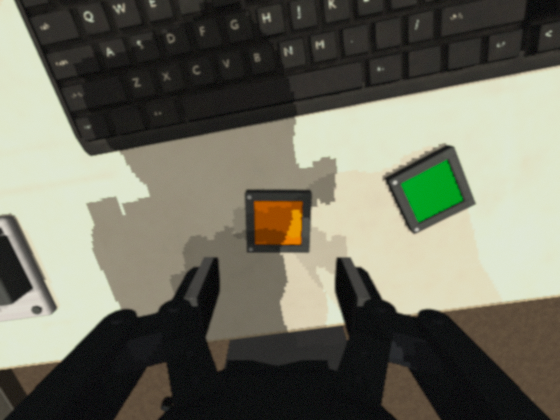

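Amber frame centred at (278,222), square between the fingers at (205..345, 262). Going down and closing.

Converted, 30 mm is 0.6, 25 mm is 0.5.

```bash
echo '[{"dx": -0.012,"dy": 0.008,"dz": 0.6},{"dz": 0.5},{"dz": 0.2},{"dz": 0.1},{"dz": 0.02},{},{}]' | python3 inch.py; echo '[{},{},{},{},{}]' | python3 inch.py 40
```

```text
clock: 3.85
position: [463.0, -41.7, 3.1]
eef_rot: [-0.0, 0.997, -0.08, 0.001]
force: [-0.4, 0.9, -0.0]
finger_gap: 62.0
grip_force: 0.0
clock: 4.35
position: [462.9, -41.7, 3.3]
eef_rot: [0.0, 0.997, -0.08, 0.001]
force: [-3.4, 0.2, 21.9]
finger_gap: 47.7
grip_force: 58.1
```

```bash
echo '[{"dz": -0.06},{"dz": -0.4},{"dz": -0.8},{"dz": -0.4},{},{},{}]' | python3 inch.py
python3 - <<'E'
from h import *
c=robot.camera("wrist"); cv2.imwrite("pics/w3.png",cv2.cvtColor(c["frame"],cv2.COLOR_RGB2BGR)[150:350,150:430])
z=robot.state()["position"][2]; print(z,pane(c,"amber",z+7))
E
```

```text
clock: 5.05
position: [462.0, -41.6, 84.7]
eef_rot: [0.0, 0.997, -0.08, -0.001]
force: [0.8, 0.1, -1.2]
finger_gap: 47.6
grip_force: 62.0
84.5254440797812 (np.int32(3832), array([276.7, 269.3]), array([463.7, -41.3]), array([35.6, 34.3]), -9.2, array([464.5, -41.3,  91.5]))
```

View pics/w3.png

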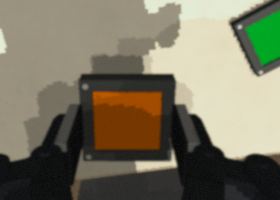

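Amber is held flat and square between the pads. Carrying it to beside the slide for a close look at the pocket.

Converted, -45 mm is -0.9, -40 mm is -0.8.

```bash
echo '[{"dz": -0.8,"rz": -0.08},{"dz": -0.9,"rz": -0.08},{"dy": -0.4,"dz": -0.9},{"dy": -0.8,"dz": -0.1},{"dy": -0.8},{"dx": -0.08,"dy": -0.8},{"dx": -0.08,"dy": -0.8},{"dx": -0.08,"dy": -0.8}]' | python3 inch.py; echo '[{"dy": -0.8},{"dy": -0.8},{"dy": -0.6},{"dy": -0.24},{},{},{}]' | python3 inch.py
python3 - <<'E'
from h import *
c=robot.camera("wrist"); cv2.imwrite("pics/w4.png",cv2.cvtColor(c["frame"],cv2.COLOR_RGB2BGR))
np.save("w4.npy",c,allow_pickle=True)
E
```

```text
clock: 5.9
position: [449.9, 179.9, 219.5]
eef_rot: [0.0, 1.0, -0.0, -0.001]
force: [1.3, -0.4, -0.8]
finger_gap: 47.4
grip_force: 62.4
clock: 6.6
position: [450.8, 299.0, 220.0]
eef_rot: [0.0, 1.0, -0.001, -0.0]
force: [-0.6, -0.4, -0.1]
finger_gap: 47.4
grip_force: 62.4
```

View pics/w4.png

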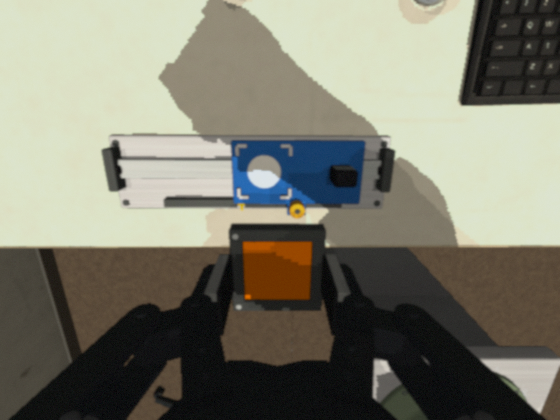

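Carriage deck spans (232–365, 138–206), pocket disc (264,172), grip (343,176), brass plunger (297,210), yellow notch tick (241,206), base corners (108,135),(390,135),(382,207),(124,208); the slide is almost square to the world. Measuring.

```bash
python3 - <<'E'
from h import *
c=np.load("w4.npy",allow_pickle=True).item()
m=mask(c,"blue"); b=max(blobs(m),key=lambda t:t[0]); r=rect(c,b[2],34); print("deck",b[1],r)
bx=cv2.boundingRect(np.argwhere(b[2])[:,::-1].astype(np.int32)); print(bx)
v,u=np.nonzero(b[2])
def fit(pts): 
    l=cv2.fitLine(pts.astype(np.float32),cv2.DIST_HUBER,0,.01,.01).ravel(); return l.round(3)
# deck long edges: per column top/bottom
cols=range(bx[0]+6,bx[0]+bx[2]-6)
top=np.array([(x,v[u==x].min()-.5) for x in cols]);bot=np.array([(x,v[u==x].max()+.5) for x in cols])
for e in(top,bot): print("edge",fit(p2w(c,e,34)[:,:2]))
w=mask(c,"white")[:,:]; 
for a,ce,mm in blobs(w,30):
    if 235<ce[0]<300 and 150<ce[1]<200: print("disc",a,ce,p2w(c,ce,34)[0],rect(c,mm,34))
h=cv2.cvtColor(c["frame"],cv2.COLOR_RGB2HSV)
for lo,hi in (((15,100,100),(40,255,255)),):
    for a,ce,mm in blobs(cv2.inRange(h,np.array(lo),np.array(hi)),3):
        if ce[1]<225: print("yel",a,ce,[p2w(c,ce,z)[0].round(1)[:2] for z in (10,16,34,45)])
g=cv2.inRange(h[...,2],0,45)
for a,ce,mm in blobs(g,60):
    if 320<ce[0]<370 and 150<ce[1]<200: print("grip",a,ce,rect(c,mm,70))
print(pane(c,"amber",227),robot.state()["position"])
E
```

```text
deck [300.5 171.1] ((460.6163024902344, 277.33941650390625), (147.10760498046875, 74.28086853027344), 89.89384460449219)
(232, 141, 132, 65)
edge [1.40000e-02 1.00000e+00 4.97852e+02 2.70617e+02]
edge [4.00000e-03 1.00000e+00 4.26410e+02 2.74185e+02]
disc 444 [262.7 177.7] [456.56079247 315.65285862  34.        ] ((456.0989990234375, 314.7047119140625), (35.43245315551758, 21.102575302124023), 89.88461303710938)
disc 44 [239.9 194.8] [436.18604633 342.63232901  34.        ] ((435.9530944824219, 342.3216247558594), (14.10044002532959, 7.409497261047363), 38.624107360839844)
yel 195 [296.7 210.2] [array([408.3, 274.2]), array([410.5, 274.6]), array([416.9, 275.9]), array([420.9, 276.7])]
yel 27 [241.1 205.9] [array([414.3, 344.9]), array([416.3, 344.1]), array([422.5, 341.8]), array([426.2, 340.4])]
grip 495 [342.7 176.6] ((466.6238098144531, 232.34759521484375), (28.4910888671875, 20.78119468688965), 89.88480377197266)
(np.int32(3862), array([276.8, 269.1]), array([452.3, 299.7]), array([35.7, 34.9]), -0.1, array([453.4, 299.7, 227. ])) [450.88057399 299.09326165 220.1891984 ]
```

```bash
python3 - <<'E'
from h import *
c=np.load("w4.npy",allow_pickle=True).item()
h=cv2.cvtColor(c["frame"],cv2.COLOR_RGB2HSV)
roi=np.zeros(h.shape[:2],np.uint8); roi[143:203,234:330]=255
nb=cv2.bitwise_and(cv2.bitwise_not(cv2.inRange(h,np.array((95,110,0)),np.array((130,255,255)))),roi)
for a,ce,mm in blobs(nb,8): print(a,ce,p2w(c,ce,34)[0].round(1),rect(c,mm,34), rect(c,mm,38)[0])
n=robot.camera("wrist")["frame"]; crop=cv2.resize(n[120:320,210:390],None,fx=3,fy=3,interpolation=cv2.INTER_CUBIC)
cv2.imwrite("pics/w4c.png",cv2.cvtColor(crop,cv2.COLOR_RGB2BGR))
E
```

```text
107 [239.3 148. ] [490.3 341.   34. ] ((490.2403564453125, 341.48443603515625), (10.299153327941895, 17.56798553466797), 46.870635986328125) (490.7815246582031, 340.97332763671875)
97 [287.6 148.5] [489.6 287.5  34. ] ((489.8570556640625, 287.30303955078125), (17.298370361328125, 10.08253288269043), 45.32769012451172) (490.4028015136719, 287.4539489746094)
950 [263.9 171.2] [464.1 314.2  34. ] ((463.6539001464844, 314.3463439941406), (38.72783660888672, 38.44139862060547), 44.78678894042969) (464.5198059082031, 314.166748046875)
94 [240.9 194.5] [436.5 341.4  34. ] ((436.3004455566406, 341.4344787597656), (17.374189376831055, 10.782285690307617), 46.63605499267578) (437.50054931640625, 340.9239501953125)
91 [286.7 194.7] [436.2 288.   34. ] ((437.60308837890625, 289.369873046875), (13.369495391845703, 12.880040168762207), 0.10135908424854279) (438.7872619628906, 289.4954833984375)
27 [296.  201.1] [428.3 277.   34. ] ((428.440185546875, 276.9440612792969), (11.778711318969727, 2.4727776050567627), 89.8812484741211) (429.73626708984375, 277.2214660644531)
```

View pics/w4c.png

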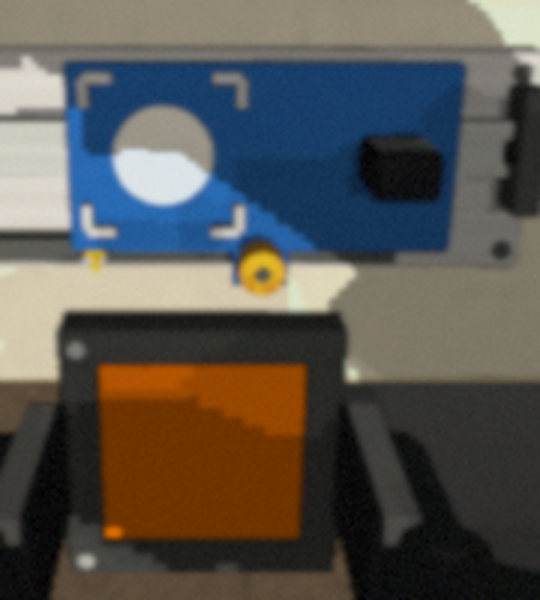

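Disc, corner angles and deck edges agree: pocket ≈ (464.0, 314.3), base yaw ≈ -0.01. The amber in hand is about +0.8/+0.5 mm off the TCP. Going to a low hover.

Converted, 40 mm is 0.8, -5 mm is -0.1.

```bash
echo '[{"dx": 0.08,"dy": -0.1,"dz": 0.6},{"dx": 0.08,"dy": -0.1,"dz": 0.8},{"dx": 0.086,"dy": -0.094,"dz": 0.8},{"dz": 0.8},{"dz": 0.4},{},{},{}]' | python3 inch.py
python3 - <<'E'
from h import *
c=robot.camera("wrist"); s=robot.state(); z=s["position"][2]
for t in (3,5,7): print(t,pane(c,"amber",z+t)[2:])
cv2.imwrite("pics/w5.png",cv2.resize(cv2.cvtColor(c["frame"],cv2.COLOR_RGB2BGR)[180:340,180:380],None,fx=4,fy=3.75,interpolation=cv2.INTER_CUBIC))
go([463.2,313.8,38],-0.009)
E
```

```text
clock: 7.5
position: [463.7, 315.3, 51.9]
eef_rot: [-0.001, 1.0, -0.0, 0.001]
force: [0.4, 0.2, -0.8]
finger_gap: 47.3
grip_force: 62.4
3 (array([462.4, 316. ]), array([36.6, 36.6]), -0.2, array([463.6, 316.2,  54.9]))
5 (array([463.6, 316. ]), array([36.1, 36.1]), -0.2, array([464.8, 316.2,  56.9]))
7 (array([464.8, 316. ]), array([35.6, 35.5]), -0.2, array([466. , 316.2,  58.9]))
yaw -0.001 turn 0.008 shift after turn [-0.5  1.6 13.9] shift before turn [-0.5  1.6 13.9]
```

View pics/w5.png

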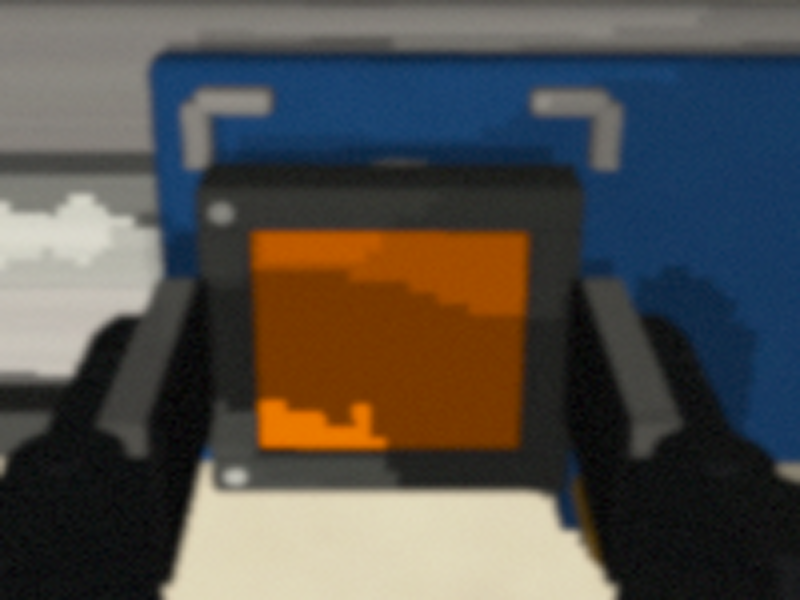

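Frame hangs flat, just left of centre between the two far corner angles (tips at crop x 180–622 vs frame 200–580); it needs about 1.6 mm towards -y. Correcting and lowering gently, watching the force.

```bash
echo '[{"dx": 0.014,"dy": 0.032,"dz": 0.04},{"dz": 0.04},{"dz": 0.04},{},{}]' | python3 inch.py; echo '[{"dz": 0.04},{},{}]' | python3 inch.py;echo '[{"dz": 0.04},{},{}]' | python3 inch.py
```

```text
clock: 8.05
position: [463.5, 313.5, 44.2]
eef_rot: [0.0, 1.0, -0.0, -0.0]
force: [0.2, 1.1, -0.9]
finger_gap: 47.4
grip_force: 62.4
clock: 8.35
position: [463.5, 313.5, 42.2]
eef_rot: [0.0, 1.0, -0.0, -0.0]
force: [-0.1, 0.2, -1.2]
finger_gap: 47.5
grip_force: 62.4
clock: 8.65
position: [463.5, 313.5, 40.2]
eef_rot: [0.0, 1.0, -0.0, -0.0]
force: [-0.3, 0.2, -1.1]
finger_gap: 47.1
grip_force: 62.4
```

```bash
echo '[{"dx": 0.006,"dz": 0.02},{},{}]' | python3 inch.py;echo '[{"dz": 0.02},{},{}]' | python3 inch.py;echo '[{"dz": 0.02},{},{}]' | python3 inch.py
```

```text
clock: 8.95
position: [463.9, 313.5, 39.3]
eef_rot: [-0.0, 1.0, -0.0, 0.0]
force: [0.2, 0.2, 0.1]
finger_gap: 47.3
grip_force: 62.4
clock: 9.25
position: [463.8, 313.5, 38.3]
eef_rot: [-0.0, 1.0, -0.0, -0.0]
force: [1.5, -1.4, 0.4]
finger_gap: 47.6
grip_force: 62.4
clock: 9.55
position: [463.9, 313.6, 37.5]
eef_rot: [-0.0, 1.0, -0.0, 0.0]
force: [-0.5, -0.3, 4.6]
finger_gap: 47.3
grip_force: 63.1
```

Contact at TCP 37.5, which matches the floor (34 + 3.3), so it isn't sitting on a corner angle. Releasing.

```bash
echo '[{},{},{"dz": -0.06},{"dz": -0.4},{"dz": -0.8},{"dx": -0.2,"dz": -0.9},{"dx": -0.4,"dz": -0.9},{"dz": -0.3}]' | python3 inch.py 66;echo '[{"dz": -0.2},{},{}]' | python3 inch.py
python3 - <<'E'
from h import *
c=robot.camera("wrist"); s=robot.state()
for z in (43,44): print(pane(c,"amber",z))
cv2.imwrite("pics/w6.png",cv2.resize(cv2.cvtColor(c["frame"],cv2.COLOR_RGB2BGR)[110:230,200:400],None,fx=4,fy=4,interpolation=cv2.INTER_CUBIC))
m=max(blobs(mask(c,"blue")),key=lambda t:t[0])[2]; print("deck",rect(c,m,34))
h=cv2.cvtColor(c["frame"],cv2.COLOR_RGB2HSV)
for a,ce,mm in blobs(cv2.inRange(h,np.array((15,100,100)),np.array((40,255,255))),3): print("yel",a,ce)
print(s["position"])
go([469.2,-157.9,74],0.353)
E
```

```text
clock: 10.35
position: [433.0, 314.7, 209.7]
eef_rot: [-0.002, 1.0, 0.001, 0.002]
force: [-0.4, 0.6, -0.3]
finger_gap: 66.1
grip_force: 0.0
clock: 10.65
position: [433.8, 313.1, 214.3]
eef_rot: [0.0, 1.0, -0.0, -0.001]
force: [0.4, -0.4, 0.1]
finger_gap: 65.8
grip_force: 0.0
(np.int32(1190), array([276.1, 158.4]), array([463.6, 314.2]), array([37.5, 35.4]), -0.0, array([464.1, 314.4,  43. ]))
(np.int32(1190), array([276.1, 158.4]), array([463.8, 314.2]), array([37.4, 35.3]), -0.0, array([464.2, 314.4,  44. ]))
deck ((460.4873962402344, 277.3170471191406), (147.1837615966797, 72.92839050292969), 89.9599838256836)
yel 955 [275.4 157.8]
yel 33 [251.3 193.1]
yel 171 [310.2 197.6]
[433.68506345 313.06293019 213.99474714]
yaw -0.001 turn -0.354 shift after turn [-129.5  454.2  140. ] shift before turn [ 35.8 470.9 140. ]
```

View pics/w6.png

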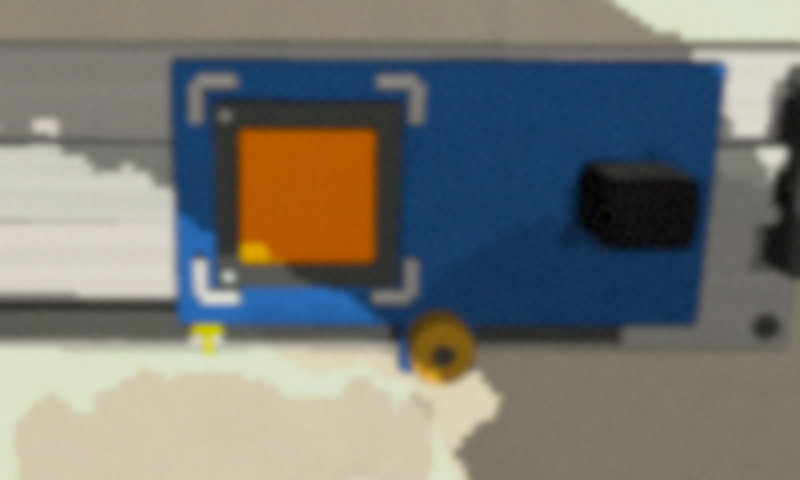

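Amber lies flat inside the four corner angles (crop 190–425), centre (463.7,314.3). The tick is at crop (208,335), plunger at (440,347). Next, the green filter.

```bash
echo '[{"dy": 0.86},{"dy": 0.9},{"dx": 0.08,"dy": 0.9},{"dx": 0.08,"dy": 0.9},{"dx": 0.08,"dy": 0.9},{"dx": 0.08,"dy": 0.9},{"dx": 0.1,"dy": 0.9},{"dx": 0.1,"dy": 0.9}]' | python3 inch.py;echo '[{"dx": 0.1,"dy": 0.9,"dz": 0.4},{"dx": 0.1,"dy": 0.9,"dz": 0.4},{"dy": 0.46,"dz": 0.4,"rz": -0.118},{"dz": 0.4,"rz": -0.118},{"dz": 0.6,"rz": -0.118},{"dz": 0.5},{},{}]' | python3 inch.py 62
python3 - <<'E'
from h import *
c=robot.camera("wrist"); p=pane(c,"green"); print(p)
go([469.2,-157.9,4],0.353); go([*p[2],3],np.deg2rad(p[4]))
E
```

```text
clock: 11.5
position: [459.3, -46.5, 214.3]
eef_rot: [-0.0, 1.0, -0.0, -0.001]
force: [0.8, 0.7, -0.0]
finger_gap: 65.8
grip_force: 0.0
clock: 12.3
position: [469.3, -157.4, 79.9]
eef_rot: [-0.0, 0.984, 0.176, -0.001]
force: [-0.2, -0.1, 0.2]
finger_gap: 61.9
grip_force: 0.0
(np.int32(1991), array([278.5, 219.3]), array([ 469.3, -157.7]), array([35.9, 36.2]), 20.3, array([ 470. , -157.7,   10. ]))
yaw 0.353 turn 0.0 shift after turn [-0.8  0.1 76.7] shift before turn [-0.8  0.1 76.7]
yaw 0.353 turn -0.001 shift after turn [-0.6 -0.  77.7] shift before turn [-0.6 -0.  77.7]
```

```bash
echo '[{"dx": -0.01,"dz": 0.7},{"dz": 0.5},{"dz": 0.2},{"dz": 0.12},{"dz": 0.02},{},{}]' | python3 inch.py; echo '[{},{},{},{},{}]' | python3 inch.py 40;  echo '[{"dz": -0.06},{"dz": -0.4},{"dz": -0.8},{"dz": -0.9},{"dz": -0.9},{"dz": -0.3},{},{}]' | python3 inch.py
python3 - <<'E'
from h import *
c=robot.camera("wrist"); s=robot.state(); z=s["position"][2]
print(s["position"],[pane(c,"green",z+t)[2:] for t in (3.5,5)])
cv2.imwrite("pics/w7.png",cv2.cvtColor(c["frame"],cv2.COLOR_RGB2BGR)[180:340,180:380])
go([463.8,313.5,214],-0.009)
E
```

```text
clock: 13.05
position: [469.8, -157.9, 4.2]
eef_rot: [0.0, 0.984, 0.176, 0.001]
force: [-0.4, -0.3, 0.2]
finger_gap: 62.2
grip_force: 0.0
clock: 13.55
position: [469.7, -157.9, 4.4]
eef_rot: [0.0, 0.984, 0.176, 0.001]
force: [-4.9, 1.7, 21.7]
finger_gap: 47.0
grip_force: 58.1
clock: 14.35
position: [469.1, -157.7, 171.2]
eef_rot: [0.0, 0.984, 0.176, 0.0]
force: [0.5, 0.4, -1.9]
finger_gap: 46.9
grip_force: 61.9
[ 468.81257054 -157.62099913  170.60300436] [(array([ 478.5, -153.3]), array([12.4, 35.6]), 20.2, array([ 480.3, -153.8,  174.1])), (array([ 479.3, -153.1]), array([12.3, 35.2]), 20.2, array([ 481.1, -153.5,  175.6]))]
yaw 0.354 turn 0.363 shift after turn [  -9.3 -471.1  -43.4] shift before turn [ 158.5 -443.7  -43.4]
```

```bash
echo '[{"dz": -0.3,"rz": 0.121},{"dz": -0.3,"rz": 0.121},{"dz": -0.24,"rz": 0.12},{"dy": -0.7},{"dy": -0.9},{"dy": -0.9},{"dy": -0.9},{"dy": -0.9}]' | python3 inch.py; echo '[{"dy": -0.9},{"dy": -0.9},{"dy": -0.9},{"dx": -0.06,"dy": -0.9},{"dx": -0.06,"dy": -0.9},{"dx": -0.06,"dy": -0.6},{},{}]' | python3 inch.py
python3 - <<'E'
from h import *
go([464.4,313.6,64],-0.005)
E
```

```text
clock: 15.2
position: [470.2, 59.0, 212.1]
eef_rot: [0.0, 1.0, -0.004, -0.001]
force: [1.5, -1.4, -0.6]
finger_gap: 46.8
grip_force: 61.9
clock: 16.0
position: [463.4, 312.5, 211.7]
eef_rot: [0.001, 1.0, -0.003, -0.001]
force: [-0.3, -1.3, -0.2]
finger_gap: 47.0
grip_force: 61.9
yaw -0.007 turn -0.002 shift after turn [  1.   -1.1 147.7] shift before turn [  1.   -1.1 147.7]
```

```bash
echo '[{"dx": 0.02,"dy": -0.02,"dz": 0.7},{"dz": 0.9},{"dz": 0.9},{"dz": 0.4},{},{},{}]' | python3 inch.py
python3 - <<'E'
from h import *
c=robot.camera("wrist"); s=robot.state(); z=s["position"][2]
print([pane(c,"green",z+t)[2:] for t in (3,4)])
go([464.4,313.6,50],-0.007)
E
```

```text
clock: 16.7
position: [466.0, 313.4, 69.7]
eef_rot: [-0.001, 1.0, -0.005, 0.001]
force: [0.6, -0.4, -0.3]
finger_gap: 46.9
grip_force: 62.0
[(array([475.9, 314.1]), array([35.3, 13. ]), -0.5, array([477.8, 311.3,  72.8])), (array([476.4, 314.1]), array([35. , 12.9]), -0.5, array([478.3, 311.3,  73.8]))]
yaw -0.009 turn -0.002 shift after turn [-1.6 -0.1 19.8] shift before turn [-1.6 -0.1 19.8]
```

```bash
sed -i 's/"green":((50,130,70)/"green":((45,120,25)/' h.py; echo '[{"dx": -0.032,"dz": 0.08},{"dz": 0.08},{"dz": 0.08},{},{}]' | python3 inch.py
python3 - <<'E'
from h import *
c=robot.camera("wrist"); s=robot.state(); z=s["position"][2]
print([pane(c,"green",z+t)[2:] for t in (3,4)])
go([464.4,313.6,50],-0.007)
E
```

```text
clock: 17.25
position: [463.5, 313.4, 56.2]
eef_rot: [0.0, 1.0, -0.004, -0.0]
force: [-0.5, 0.9, -0.4]
finger_gap: 47.0
grip_force: 62.0
[(array([462.3, 314. ]), array([36.5, 35.3]), -0.5, array([463.1, 313.9,  59.3])), (array([462.9, 313.9]), array([36.3, 35. ]), -0.5, array([463.7, 313.9,  60.3]))]
yaw -0.008 turn -0.001 shift after turn [ 0.8 -0.2  6.3] shift before turn [ 0.8 -0.2  6.3]
```

Converted, 3 mm is 0.06, 1 mm is 0.02.

```bash
echo '[{"dx": 0.01,"dz": 0.06},{"dz": 0.04},{"dz": 0.02},{},{}]' | python3 inch.py;echo '[{"dz": 0.02},{},{}]' | python3 inch.py;echo '[{"dz": 0.016},{},{}]' | python3 inch.py
```

```text
clock: 17.8
position: [464.0, 313.4, 50.3]
eef_rot: [0.0, 1.0, -0.004, -0.0]
force: [0.3, 0.3, -0.4]
finger_gap: 47.3
grip_force: 62.0
clock: 18.1
position: [464.1, 313.4, 49.3]
eef_rot: [-0.0, 1.0, -0.004, -0.0]
force: [0.2, 0.3, -0.2]
finger_gap: 46.9
grip_force: 62.0
clock: 18.4
position: [464.1, 313.4, 48.7]
eef_rot: [-0.0, 1.0, -0.004, 0.0]
force: [-1.3, -0.9, 4.4]
finger_gap: 47.1
grip_force: 62.8
```

Contact at TCP 48.7, as predicted. Releasing, rising and looking.

Converted, -45 mm is -0.9, -40 mm is -0.8.

```bash
echo '[{},{},{"dz": -0.06},{"dz": -0.4},{"dz": -0.8},{"dx": -0.2,"dz": -0.9},{"dx": -0.4,"dz": -0.9},{"dz": -0.2}]' | python3 inch.py 66;echo '[{},{},{}]' | python3 inch.py
python3 - <<'E'
from h import *
c=robot.camera("wrist"); s=robot.state()
print(pane(c,"green",54)); 
np.save("w8.npy",c,allow_pickle=True)
cv2.imwrite("pics/w8.png",cv2.resize(cv2.cvtColor(c["frame"],cv2.COLOR_RGB2BGR)[110:230,200:400],None,fx=4,fy=4,interpolation=cv2.INTER_CUBIC))
h=cv2.cvtColor(c["frame"],cv2.COLOR_RGB2HSV)
for a,ce,mm in blobs(cv2.inRange(h,np.array((15,100,100)),np.array((40,255,255))),3): print("yel",a,ce,[p2w(c,ce,z)[0].round(1)[:2] for z in (10,20,34,45)])
for a,ce,mm in blobs(cv2.inRange(h[...,2],0,45),60): 
    if 330<ce[0]<390 and 130<ce[1]<200: print("grip",a,ce,rect(c,mm,70))
print(s["position"])
E
```

```text
clock: 19.2
position: [433.4, 315.0, 216.3]
eef_rot: [-0.002, 1.0, -0.003, 0.002]
force: [0.8, 0.3, -0.1]
finger_gap: 65.6
grip_force: 0.0
clock: 19.5
position: [433.9, 313.2, 210.2]
eef_rot: [0.001, 1.0, -0.004, -0.001]
force: [-0.3, -0.6, 0.1]
finger_gap: 66.0
grip_force: 0.0
(np.int32(1287), array([276.2, 161.2]), array([463.1, 314. ]), array([36.9, 36. ]), -0.5, array([463.8, 314. ,  54. ]))
yel 166 [310.8 198.2] [array([409.9, 272.2]), array([413.1, 273.4]), array([417.5, 275.1]), array([421. , 276.4])]
yel 33 [251.2 194.3] [array([415.6, 344.9]), array([418.6, 344. ]), array([422.8, 342.7]), array([426. , 341.7])]
grip 535 [359.8 161.9] ((465.9111022949219, 233.17181396484375), (29.448572158813477, 19.3631649017334), 88.66277313232422)
[433.89058361 313.18801205 210.22661074]
```

View pics/w8.png

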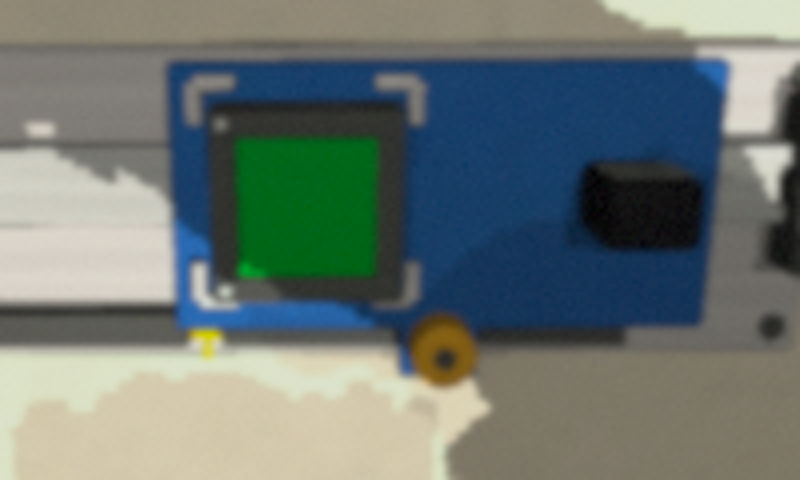

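Green sits squarely on amber: centre (463.1–463.8, 314.0), yaw -0.5°. The tick is at y≈344.5 (strip height) and the plunger at y≈275–276.5, so the slide should be about 68–70 mm. The grip should be at about (463.3, 228.2). Moving over it.

The rows are not in the units I measure in: shifts go in shares of 50 mm. I convert before sending: 40 mm is 0.8, 25 mm is 0.5.

```bash
echo '[{"dx": 0.2,"dy": 0.6},{"dx": 0.2,"dy": 0.6},{"dx": 0.19,"dy": 0.5},{"dz": 0.8},{"dz": 0.8},{"dz": 0.4},{},{}]' | python3 inch.py 50
python3 - <<'E'
from h import *
c=robot.camera("wrist"); s=robot.state(); print(s["finger_gap"])
h=cv2.cvtColor(c["frame"],cv2.COLOR_RGB2HSV)
m=cv2.inRange(h[...,2],0,45)
q=np.array([[463.3+a,228.2+b,70] for a in(-9,9) for b in(-12,12)]); print("expect top corners",w2p(c,q).round(1))
for a,ce,mm in blobs(m,60): 
    v,u=np.nonzero(mm); print("dark",a,ce,u.min(),u.max(),v.min(),v.max())
go([463.3,228.2,42],-0.008)
E
```

```text
clock: 20.35
position: [462.8, 228.4, 111.4]
eef_rot: [0.0, 1.0, -0.004, -0.0]
force: [0.7, 0.6, 1.3]
finger_gap: 50.2
grip_force: 0.0
50.058594706297534
expect top corners [[295.4 246.1]
 [260.8 246.4]
 [295.8 222. ]
 [260.1 222.3]]
dark 9074 [507.  55.] 451 559 0 118
dark 993 [344.3 208.2] 335 354 173 240
dark 905 [178.9 201.5] 129 202 187 250
dark 1219 [277.7 225.8] 261 295 207 244
dark 247 [ 89.3 248. ] 47 130 247 249
dark 43420 [276.6 366.1] 8 546 255 419
dark 87 [137.4 414.6] 132 143 409 419
yaw -0.008 turn -0.0 shift after turn [ 0.1  0.4 70.2] shift before turn [ 0.1  0.4 70.2]
```

Grip's top face is where predicted (columns 261–295, near edge row 244). Descending and gripping.

```bash
echo '[{"dz": 0.6},{"dz": 0.5},{"dz": 0.2},{"dz": 0.08},{},{}]' | python3 inch.py; echo '[{},{},{},{},{}]' | python3 inch.py 10
python3 - <<'E'
from h import *
c=robot.camera("wrist"); h=cv2.cvtColor(c["frame"],cv2.COLOR_RGB2HSV)
print(robot.state()["force"])
for a,ce,mm in blobs(cv2.inRange(h,np.array((15,100,100)),np.array((40,255,255))),3): print("yel",a,ce,[p2w(c,ce,z)[0].round(1)[:2] for z in (10,20,34,45)])
E
```

```text
clock: 21.0
position: [463.5, 228.7, 43.6]
eef_rot: [-0.0, 1.0, -0.004, 0.001]
force: [0.7, -0.1, -0.8]
finger_gap: 49.9
grip_force: 0.0
clock: 21.5
position: [463.3, 228.6, 43.3]
eef_rot: [-0.0, 1.0, -0.004, 0.001]
force: [-3.1, -0.6, 11.2]
finger_gap: 23.0
grip_force: 58.2
[-1.82736341 -0.56285661 11.14292233]
```

Gripped (58 N). Sliding 60 mm gently first, then 2 mm at a time while watching the force along the rail.

Converted, -6 mm is -0.12, -2 mm is -0.04.

```bash
echo '[{"dy": -0.04,"dz": -0.01},{"dy": -0.08},{"dy": -0.12},{"dy": -0.12},{"dy": -0.12},{"dy": -0.12},{"dy": -0.12},{"dy": -0.12}]' | python3 inch.py; echo '[{"dy": -0.12},{"dy": -0.1},{"dy": -0.06},{"dy": -0.04},{"dy": -0.02},{},{}]' | python3 inch.py
python3 - <<'E'
from h import *
for n in ("wrist","scene","side"):
    c=robot.camera(n); h=cv2.cvtColor(c["frame"],cv2.COLOR_RGB2HSV)
    for a,ce,mm in blobs(cv2.inRange(h,np.array((15,100,100)),np.array((40,255,255))),2):
        if n=="wrist" or (200<ce[0]<330 and 250<ce[1]<400): print(n,a,ce,[p2w(c,ce,z)[0].round(1)[:2] for z in (10,20,34,45)])
    if n!="wrist": print(pane(c,"green",54))
print(robot.state()["force"])
E
```

```text
clock: 22.35
position: [463.4, 269.9, 43.4]
eef_rot: [0.0, 1.0, -0.004, 0.0]
force: [0.1, -6.2, 6.7]
finger_gap: 22.8
grip_force: 60.7
clock: 23.05
position: [463.6, 287.5, 43.4]
eef_rot: [-0.0, 1.0, -0.004, 0.0]
force: [0.2, -1.6, 5.5]
finger_gap: 22.8
grip_force: 60.5
scene 98 [243.8 335.8] [array([435.6, 313.4]), array([430.7, 320.3]), array([423.8, 330. ]), array([418.3, 337.6])]
scene 14 [244.7 351.6] [array([415.2, 343. ]), array([410.6, 349.4]), array([404.1, 358.4]), array([399.1, 365.5])]
(np.int32(349), array([211. , 337.9]), array([462.2, 373.6]), array([36.1, 36.5]), -0.1, array([461.9, 374. ,  54. ]))
side 85 [286.4 296.4] [array([431.8, 298.8]), array([428.1, 311. ]), array([423. , 328.1]), array([418.9, 341.6])]
side 3 [290. 313.] [array([411.2, 345.7]), array([407.9, 357. ]), array([403.3, 372.9]), array([399.7, 385.4])]
side 2 [315.5 372.5] [array([333.2, 473.3]), array([331.4, 482.2]), array([328.9, 494.7]), array([326.9, 504.5])]
side 2 [320.5 382. ] [array([321.7, 489.5]), array([320.1, 498.1]), array([317.9, 510.2]), array([316.1, 519.6])]
side 3 [316.3 390. ] [array([324.8, 505.9]), array([323.2, 514.2]), array([320.9, 525.9]), array([319., 535.])]
side 3 [326.7 393.3] [array([308.4, 507.6]), array([307. , 515.9]), array([305.1, 527.4]), array([303.6, 536.6])]
side 2 [306.  394.5] [array([338.1, 518.1]), array([336.2, 526.2]), array([333.5, 537.5]), array([331.4, 546.4])]
side 2 [318.  395.5] [array([320.2, 515. ]), array([318.7, 523.1]), array([316.5, 534.5]), array([314.7, 543.5])]
side 6 [327.8 399.5] [array([304.7, 518. ]), array([303.4, 526.1]), array([301.6, 537.4]), array([300.2, 546.3])]
(np.int32(239), array([258.6, 300.4]), array([462.3, 376.5]), array([35.4, 36. ]), 0.1, array([461.9, 377.1,  54. ]))
[-0.81683469 -0.77875128  5.66785157]
```

Moved 59 mm with the filters along. The plunger is now at y≈332–334 and the tick at ≈344, so about 10–12 mm remain.

```bash
echo '[{"dy": -0.04},{"dy": -0.04},{"dy": -0.02},{},{}]' | python3 inch.py; for i in 1; do :; done; echo '[{"dy": -0.02},{},{}]' | python3 inch.py; echo '[{"dy": -0.02},{},{}]' | python3 inch.py; echo '[{"dy": -0.02},{},{}]' | python3 inch.py; python3 -c "
from cell import robot
print(robot.state()['force'])"
```

```text
clock: 23.7
position: [463.5, 292.8, 43.4]
eef_rot: [-0.0, 1.0, -0.004, 0.0]
force: [-0.3, 0.1, 4.9]
finger_gap: 22.8
grip_force: 60.5
clock: 24.0
position: [463.5, 293.9, 43.4]
eef_rot: [-0.0, 1.0, -0.004, 0.0]
force: [-0.3, 1.2, 4.0]
finger_gap: 23.1
grip_force: 60.4
clock: 24.3
position: [463.5, 295.2, 43.3]
eef_rot: [-0.001, 1.0, -0.004, 0.0]
force: [-1.1, 3.4, 5.4]
finger_gap: 23.1
grip_force: 60.5
clock: 24.6
position: [463.5, 295.7, 43.4]
eef_rot: [-0.0, 1.0, -0.004, 0.0]
force: [-0.9, -0.9, 7.8]
finger_gap: 22.5
grip_force: 60.8
[-0.91428082 -0.9143113   7.77773543]
```

Draw-in (+3.4 N) and then a sign change at y≈295.7 suggest the ball is seating. A small nudge will confirm it.

Converted, -0.5 mm is -0.01.

```bash
echo '[{"dy": -0.01},{},{}]' | python3 inch.py;echo '[{"dy": -0.01},{},{}]' | python3 inch.py; python3 - <<'E'
from h import *
c=robot.camera("scene"); print(robot.state()["force"],pane(c,"green",54))
h=cv2.cvtColor(c["frame"],cv2.COLOR_RGB2HSV)
for a,ce,mm in blobs(cv2.inRange(h,np.array((15,100,100)),np.array((40,255,255))),2):
    if 200<ce[0]<330 and 250<ce[1]<400: print(a,ce,[p2w(c,ce,z)[0].round(1)[:2] for z in (10,37)])
E
```

```text
clock: 24.9
position: [463.6, 295.8, 43.4]
eef_rot: [-0.0, 1.0, -0.004, 0.0]
force: [-1.7, -0.5, 9.7]
finger_gap: 22.5
grip_force: 61.0
clock: 25.2
position: [463.6, 296.0, 43.4]
eef_rot: [0.0, 1.0, -0.004, 0.0]
force: [-1.0, -2.6, 10.8]
finger_gap: 22.9
grip_force: 61.2
[-1.07818607 -3.41424851 10.40066578] (np.int32(356), array([208.1, 341.5]), array([462.2, 382.1]), array([36.4, 36.3]), 1.8, array([461.8, 382.6,  54. ]))
99 [241.1 339.2] [array([435.9, 322.5]), array([422.5, 340.7])]
7 [245.4 352.3] [array([413.3, 343.7]), array([400.9, 361.1])]
```

```bash
echo '[{"dy": 0.014},{},{},{},{}]' | python3 inch.py; python3 - <<'E'
from h import *
from scipy.optimize import least_squares
C=[robot.camera(n) for n in ("scene","side")]; uv={"pl":[], "tick":[]}
for c in C:
    h=cv2.cvtColor(c["frame"],cv2.COLOR_RGB2HSV)
    b=sorted([t for t in blobs(cv2.inRange(h,np.array((15,100,100)),np.array((40,255,255))),2) if 220<t[1][0]<310 and 250<t[1][1]<370],key=lambda t:-t[0])
    uv["pl"].append(b[0][1]); uv["tick"].append(b[1][1] if len(b)>1 else None)
    print(pane(c,"green",54)[2:], b[0][:2], b[1][:2] if len(b)>1 else "")
def tri(u): return least_squares(lambda P:np.concatenate([(w2p(c,P)[0]-x) for c,x in zip(C,u)]),[430,340,30]).x.round(1)
print("now",tri(uv["pl"]),"before",tri([[243.8,335.8],[286.4,296.4]]),"start",tri([[260.8,312.9],[294.5,277.2]]))
print(robot.state()["force"],robot.state()["position"])
E
```

```text
clock: 25.75
position: [463.6, 295.8, 43.4]
eef_rot: [-0.0, 1.0, -0.004, 0.0]
force: [-2.1, -1.2, 8.8]
finger_gap: 23.2
grip_force: 60.9
(array([462.5, 382. ]), array([36.4, 36. ]), 0.1, array([462.1, 382.3,  54. ])) (np.int32(97), array([241.2, 339.2])) (np.int32(7), array([245.4, 352.3]))
(array([462.3, 384.9]), array([35.4, 35.8]), 0.2, array([461.9, 385.4,  54. ])) (np.int32(80), array([285.3, 299.3])) (np.int32(4), array([290.2, 313.2]))
now [421.7 341.3  37.7] before [421.7 332.7  37.9] start [420.4 274.9  42.5]
[-0.552366   -0.72159771  7.91398875] [463.57268566 295.84675907  43.38480273]
```

Converted, -1 mm is -0.02, -0.8 mm is -0.016.

```bash
echo '[{"dy": -0.02},{"dy": -0.016},{},{}]' | python3 inch.py; echo '[{"dy": 0.02},{"dy": 0.02},{"dy": 0.02},{},{}]' | python3 inch.py; echo '[{"dy": -0.02},{},{},{}]' | python3 inch.py
```

```text
clock: 26.25
position: [463.6, 296.4, 43.4]
eef_rot: [0.001, 1.0, -0.005, -0.0]
force: [-2.0, -6.7, 14.0]
finger_gap: 23.2
grip_force: 61.5
clock: 26.75
position: [463.6, 295.5, 43.4]
eef_rot: [-0.001, 1.0, -0.004, 0.0]
force: [-0.3, 3.8, 5.7]
finger_gap: 22.9
grip_force: 60.5
clock: 27.15
position: [463.6, 295.7, 43.4]
eef_rot: [-0.0, 1.0, -0.004, 0.0]
force: [-0.2, 0.2, 8.3]
finger_gap: 22.5
grip_force: 60.9
```

A ±5 N push moves the carriage less than 1 mm either way, well above the 1.5 N friction, so the ball is seated. The filters travelled square with it and the rail force is about 0. Handing in.

```bash
echo '[{},{},{}]' | python3 inch.py; python3 -c "
from cell import robot
print(robot.sign_off())"
```

```text
clock: 27.45
position: [463.6, 295.7, 43.4]
eef_rot: [-0.0, 1.0, -0.004, 0.0]
force: [-1.1, 0.0, 8.2]
finger_gap: 23.0
grip_force: 60.9
the job is handed in; nothing more can be done
None
```

Job handed in at 27.5 s (verdict not shown): amber is flat in the pocket with green square on top, and the carriage, slid about 67 mm, is held at the notch by force feel with the black grip still gripped at about 61 N.

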